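# Crack open a gear unit's cover with a wedge

### The arm

A 6-joint arm with a two-finger parallel gripper is mounted at the origin on the work surface. World frame = base frame: x ahead of the robot, y to its left, z up, the work surface at z = 0. Lengths are in m, angles in rad, forces in N, time in s.
With the tool pointing down it reaches from about 0.3 to 0.95 m from the base axis. Payload 3.1 kg.
Tool frame: the origin (TCP) lies midway between the tips of the shut fingers; the grasp point (between the pads) lies 19 mm behind it (tcp_to_grasp is the distance from the TCP to the grasp point, in m); z points along the fingers, y is the line along which they close (so a half turn about z gives the same grasp; the last joint's range is limited). The gripper opens to 85 mm and grips with 20 to 120 N. Pads are 22 mm wide; open, the fingers measure 114 mm over their backs; the gripper's body (76 mm by 85 mm) begins 54 mm behind the grasp point. The pads swing forward as they close: fully open they stand 13 mm farther back than shut.
Start: joints at [-1.189, 0.308, 1.634, -0, 1.2, -0.07], TCP at [0.273, -0.562, 0.207] pointing down, gripper open.
Joint ranges: [-3.06, 3.06], [-0.79, 1.96], [0.05, 2.63], [-1.19, 4.34], [0.05, 2.64], [-2.94, 2.94]. Speed limits (rad/s): [2.79, 2.79, 3.14, 3.14, 3.14, 3.14].

### API

Orientations are given as a 3x3 rotation matrix whose columns are the frame's x, y, z axes.
In Python, from plant import sense, capture, hand_in, find_in, outline_of, tip_of, tcp_to_grasp gives the robot as it stands. The module is installed in compiled form; this text tells all that it offers.
- The arm moves only by the tool play_rows, never from a script. Its argument "motion" is a list of rows, each an object with "claw": the opening, from 0 (shut) to 1 (fully open); "translation": the shift along the tool's x, y, z in units of 25 mm (1.0 is 25 mm), a list of three; "rotation": the turn, a rotation vector about the tool's x, y, z in units of 120 degrees (1.0 is 120 degrees), a list of three. A call has exactly 5 rows; each row shifts and turns the commanded pose from where the row before left it, along the tool's axes as they then stand; what a row does not reach is not made up. A row lasts 1/8 s, in which the tool goes at most 62.5 mm and 10.7 degrees, less where a joint would pass 70% of its speed; a pose out of reach is approached as far as the arm can. A call with a number of a shift or a turn outside -1 to 1 is refused whole. A call with a gripper value outside its range is refused whole. The fingers move at their own pace and stop on an object; "newtons" is the grip in N (left out, the last holds). Time passes only in rows, so rows that do not move let the fingers close, or fill a call up. It gives the time, the measured TCP pose, the force, the opening and the grip force at its end, in the units of the state.
- sense(): the state, without advancing time (a new reading comes with each control period).
- capture(name): name is "scene" or "top" or "wrist"; returns a dict with "pixels" (420x560x3 uint8, red, green, blue), "z_map" (420x560 float32, m along the optical axis (not along the pixel's ray), 0 where there is no reading), "camera_matrix" (3x3 intrinsics, pixels), "position" and "rotation" of the camera in the world. Camera axes: x right, y up, looking along -z (the intrinsics and any distortion apply to the point x, -y, -z); pixel columns grow to the right and rows downward; lengths in m; the calibration is good to about 2 mm. A picture is of the moment at which its call begins.
- hand_in(): hands the job in; it is judged then, once.
Trained networks look in a picture, given as the dict that the camera call returned (one of the last four; its "shot" number tells which), for a name from the list of things; names that differ only in an ending like _2 or _b are one class to them, and where a whole thing is asked for, a point or a joint stands for the part that bears it (a point fixed in the world has none). Each returns a list of dicts, best first, with "confidence" (0 to 1); they miss things now and then, are a little off and sometimes report something else, mostly with a low value. They report only what shows in the picture. A call takes as long as a camera call. They do not tell look-alikes from the thing itself.
- find_in(name, picture): "extent" ([left, top, width, height] in pixels, round what is visible of it).
- outline_of(name, picture): "pixels" (420x560 bool, what is visible of it) and "extent" ([left, top, width, height] in pixels, round what is visible of it).
- tip_of(name, picture): "at" ([column, row] in pixels: a listed point, or the origin of a listed thing).
The state is a dict: "time": time; "joint_positions": joint angles; "qvel": joint speeds; "joint_efforts": joint torques, N m; "tcp_pos": TCP position; "tool_rot": TCP orientation; "force": force on the tool from outside, world axes, zero at the start; "ft_torque": the same for the moment, N m; "width": finger opening in m; "grip_force": force on a finger pad.
Only numpy, scipy, OpenCV 4.12 (cv2) and the standard library are available. Lean on these libraries where they do the work, as an engineer would, in place of code of your own. Each camera call takes 0.05 s, during which the arm holds its last target. There are 200 camera calls.

### The job

The bolts are out of the small gear unit's cover and it has to be cracked open. Lift the aluminium wedge up and off its peg on the wooden stand and, keeping it flat on the housing's lug, push it thin end first under the cover's lug until the cover's near edge has just lifted off, to a gap of about 5 mm and no more. Finish holding the wedge there so that the cover stays open; touch the cover with nothing but the wedge and leave everything else where it is.

Things in the scene. Friction and masses are not known exactly. Their poses are not given: they have to be found in the camera images.
- wedge_grip (a point): Place to grip the wedge: half-way up (12.5 mm above its flat underside) in its parallel-sided thick part (28 mm across the flat sides), 83 mm behind the thin end and 32 mm ahead of the eye. Axes: x along the wedge to its thin end, z up out of its sloping top.
- wedge_tip (a point): Middle of the lower edge of the wedge's thin end (on its underside), axes as above.
- wedge_eye (a point): Middle of the 16 mm eye through the wedge's thick end, on its underside, 15 mm from the thick end, 115 mm behind the thin end.
- stand: Fixed wooden stand, 150 (x) by 250 mm (y), origin at the centre of its underside. Two battens along y carry the hung things 50 mm above the bench: x = -68 to -40 and 37 to 59 mm; between them fingers have room down to the 14 mm base board. Three upright 10 mm pegs at x = -50, y = -85, 0, 85 mm, tops 86 mm above the bench; things hang on them by their eyes, along x, the wedge's thin end to +x.
- housing: Grey iron housing, fixed to the bench, origin at the centre of its underside. Flange 130 (x) by 120 mm (y), top 70 mm above the bench: the cover lies on it. A pry lug stands out 48 mm on its -x side (x = -113 to -65 mm, y = -30 to 30), flat top 60 mm above the bench. Between it and the cover's lug is a gap 10 mm high, 48 mm deep, open to -x and both sides, closed by the flange.
- lug_edge (a point): Middle of the upper outer (-x) edge of the housing's lug, axes of the housing.
- cover_lip (a point): Middle of the lower outer (-x) edge of the cover's lug. Closed, it is 70 mm above the bench and 10 mm over the edge of the housing's lug; its rise from there is the gap asked for. Pushed up by the wedge, the cover tips about its far (+x) edge.
- cover_far (a point): Middle of the cover's lower far (+x) edge, 70 mm above the bench when closed.
- strip: Flat steel packing strip 130 by 26 mm, 6 mm thick throughout (not a wedge), hung by its eye on another peg; bystander. Origin under its centre.
- spanner: Steel spanner 135 mm long, hung by its ring on another peg; bystander. Origin under its centre.
- bolt_dish: Round steel dish, 110 mm across, 22 mm high, with the cover's bolts in it; bystander. Origin under its centre.
- screwdriver: Screwdriver 210 mm long with a dark wooden handle; bystander. Origin under its centre, x towards the blade.
- hammer: Hammer 260 mm long; bystander. Origin under its middle, x towards the head.
- jar: Glass jar with white cap, 72 mm across, 85 mm high; bystander. Origin under its centre.
- bearing: Dark steel bearing ring, 52 mm across, 15 mm high; bystander. Origin under its centre.
- vee_block: Steel vee block 64 by 50 mm, 34 mm high; bystander. Origin under its centre.
- cover: The loose aluminium cover, closed at the start: plate 130 by 120 mm, 12 mm thick, about 0.75 kg, with a lug 48 mm long and 60 mm wide overhanging on its -x side right above the housing's lug. Two dowel pins 8 mm high keep it from sliding. Origin at the centre of the plate's underside, axes as the housing's. Its raised parts reach 110 mm above the bench.
- wedge: Plain aluminium wedge, 130 mm long, 28 mm wide, about 190 g, hung by its eye on one of the three pegs (which one varies). Thick part 60 mm long, 25 mm high, then the top slopes down evenly over 70 mm to a 4 mm high thin end (0.3 mm per mm); the underside is flat all along. Origin on the underside, half-way along.
Mind the look-alikes: they are no part of the job. Several things have the shape of the wedge; the one meant has the colours described above. What is shaped like the housing but red is not meant.

How it is judged:
On the way, in this order (a step that is already met when the one before it is completed fails the run):
1. the gripped wedge is up clear of its peg (z of wedge_eye in the frame of stand above 0.088 m and contact force between the fingers and wedge above 1 N), for 0.1 s.
2. the wedge's thin end is in the gap between the lugs, the cover still down (x of wedge_tip in the frame of housing between -0.109 and -0.065 m and y of wedge_tip in the frame of housing between -0.03 and 0.03 m and z of wedge_tip in the frame of housing between 0.056 and 0.067 m and z of cover_lip in the frame of housing below 0.072 m), for 0.05 s.
At the end, for the whole second after the job is handed in: Wedge still gripped and pointing into the gap (0.3 rad), thin end 8 mm or more in, underside within 2 mm of the housing's lug; it bears the cover (over 0.5 N), near edge 2.5 to 8 mm up, far edge down and in place (2 mm; 4 mm sideways); robot not touching the cover; all at rest (z of cover_lip in the frame of housing between 0.0725 and 0.078 m and z of cover_far in the frame of housing between 0.068 and 0.072 m and horizontal distance between cover_far and housing between 0.061 and 0.069 m and x of wedge_tip in the frame of housing between -0.105 and -0.063 m and y of wedge_tip in the frame of housing between -0.03 and 0.03 m and z of wedge_tip in the frame of housing between 0.056 and 0.062 m and angle between the x axis of housing and the x axis of wedge_tip, either way round below 0.3 rad and contact force between wedge and cover above 0.5 N and contact force between the fingers and wedge above 1 N and contact force between each of the fingers, the arm and cover below 0.3 N and linear speed of each of cover, wedge below 0.01 m/s); the arm keeps its last pose, push and grip.
It fails at once if the cover is thrown open: its near edge raised more than 13 mm (z of cover_lip in the frame of housing above 0.083 m).
It fails at once if the robot itself pushes on the cover (over 2 N) (contact force between any of the fingers, the arm and cover above 2 N).
It fails at once if another tool or part on the bench or stand is shifted more than 30 mm (distance of any of strip, spanner, bolt_dish, screwdriver, hammer, jar, bearing, vee_block from where it was at the start of the episode above 0.03 m).
It also fails if it takes over 51 s, if anything falls off the work surface, if the arm or the gripper's body presses on something with over 40 N, if the wrist force passes 120 N, or if a joint passes its speed limit or range.

## Working session

There is one attempt and no reset: what is moved stays moved. The work goes in short steps, Python scripts to look and compute and a tool call to move; the robot and the scene stay as the last step left them, time stands still between calls to the robot, and variables do not carry over. Pictures are saved under pics/ and viewed, at most 10 in all, crops included, and the job is handed in when it is done.

Besides the shell and the picture viewer there is one more tool, called after "Emit:" as a command line: name --argument value ..., lists and objects as JSON in quotes. play_rows: Moves the arm, as the interface text tells. Its arguments: {"type":"object","properties":{"motion":{"type":"array"},"newtons":{"type":"number"}},"required":["motion"]}

```bash
mkdir -p pics; cat > h.py <<'E'
import numpy as np, cv2
from plant import *
def world(p,u,v,z=None):
    K=p["camera_matrix"];R=np.array(p["rotation"]);t=np.array(p["position"])
    u=np.asarray(u,float);v=np.asarray(v,float)
    d=np.stack([(u-K[0][2])/K[0][0],-(v-K[1][2])/K[1][1],-np.ones_like(u)],-1)
    if z is None:
        s=p["z_map"][np.round(v).astype(int),np.round(u).astype(int)][...,None]
        return (d*s)@R.T+t
    w=d@R.T
    return t+w*((z-t[2])/w[...,2])[...,None]
def save(p,n,f=1): cv2.imwrite(f"pics/{n}.png",p["pixels"][:,:,::-1])
E
python3 - <<'E'
from h import *
a=capture("scene");b=capture("top")
cv2.imwrite("pics/a.png",cv2.resize(np.vstack([a["pixels"],b["pixels"]])[:,:,::-1],None,fx=.71,fy=.71))
save(a,"s0");save(b,"t0")
for p in(a,b):
  print(p["position"])
  for n in["wedge","housing","cover","stand"]:
    print(n,[(r["extent"],round(r["confidence"],2)) for r in find_in(n,p)])
  for n in["wedge_grip","wedge_tip","wedge_eye","lug_edge","cover_lip","cover_far","stand","housing"]:
    print(n,[(np.round(r["at"]),round(r["confidence"],2),np.round(world(p,*r["at"]),3)) for r in tip_of(n,p)])
print(tcp_to_grasp, sense()["tool_rot"])
E
```

```text
[1.14403103 0.20189669 1.10941842]
wedge [([174.7, 150.8, 35.4, 16.8], 0.96), ([169.8, 191.3, 19.5, 38.7], 0.95), ([304.6, 198.7, 37.3, 19.0], 0.64)]
housing [([344.7, 127.9, 64.0, 59.1], 0.86), ([283.7, 269.4, 67.1, 55.0], 0.81)]
cover [([287.8, 240.7, 51.0, 66.8], 0.78)]
stand [([132.1, 189.8, 92.2, 57.8], 0.83)]
wedge_grip [(array([188., 158.]), 0.87, array([ 0.271, -0.291,  0.027])), (array([177., 204.]), 0.65, array([ 0.488, -0.243,  0.077])), (array([330., 210.]), 0.61, array([0.388, 0.192, 0.024])), (array([310., 308.]), 0.34, array([0.713, 0.185, 0.052]))]
wedge_tip [(array([172., 228.]), 0.93, array([ 0.558, -0.237,  0.06 ])), (array([303., 200.]), 0.86, array([0.351, 0.107, 0.004])), (array([214., 152.]), 0.69, array([ 0.208, -0.221,  0.   ]))]
wedge_eye [(array([180., 198.]), 0.96, array([ 0.468, -0.241,  0.078])), (array([180., 164.]), 0.9, array([ 0.289, -0.312,  0.011])), (array([339., 209.]), 0.86, array([0.372, 0.219, 0.017]))]
lug_edge [(array([393., 311.]), 0.7, array([0.687, 0.388, 0.063])), (array([372., 127.]), 0.65, array([-0.01,  0.29,  0.  ])), (array([311., 2
[... 1329 characters left out ...]
e_eye [(array([208., 251.]), 0.93, array([ 0.381,  0.221, -0.002])), (array([450., 293.]), 0.64, array([ 0.279, -0.328, -0.005])), (array([416., 214.]), 0.61, array([ 0.449, -0.247,  0.066]))]
lug_edge [(array([175., 396.]), 0.55, array([0.073, 0.276, 0.058]))]
cover_lip [(array([222., 128.]), 0.72, array([0.645, 0.176, 0.091])), (array([230., 177.]), 0.65, array([0.54 , 0.162, 0.061]))]
cover_far [(array([216., 101.]), 0.6, array([0.711, 0.191, 0.08 ]))]
stand [(array([408., 196.]), 0.82, array([ 0.492, -0.231,  0.062]))]
housing []
0.0187 [[ 8.99646088e-01  4.36619875e-01 -2.81869386e-05]
 [ 4.36619874e-01 -8.99646088e-01 -4.56788975e-05]
 [-4.53025836e-05  2.87878638e-05 -9.99999999e-01]]
```

View pics/a.png

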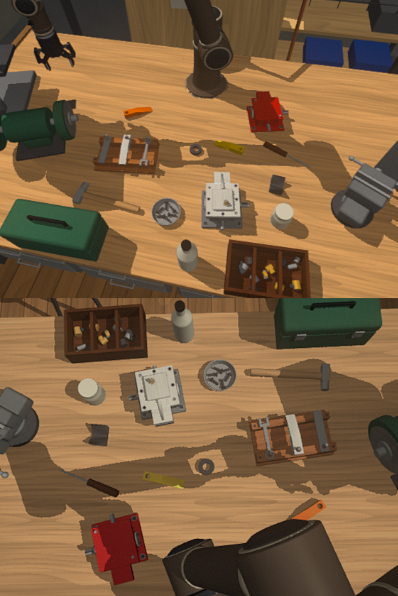

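The real (grey) wedge hangs on the middle peg of the stand: scene picture about (175,210), top picture about (412,195). The orange and yellow wedges and the red housing are look-alikes. The grey housing with the cover is at about (222,137) in the top picture.

```bash
python3 - <<'E'
from h import *
out=[]
for nm in("scene","top"):
  p=capture(nm)
  uu,vv=np.meshgrid(np.arange(560),np.arange(420))
  W=world(p,uu.ravel(),vv.ravel()).reshape(420,560,3)
  ok=p["z_map"]>0
  def rect(m,t):
    P=W[m]; 
    if len(P)<10: print(t,len(P));return
    r=cv2.minAreaRect(P[:,:2].astype(np.float32));print(nm,t,len(P),np.round(r[0],4),np.round(r[1],4),round(r[2],1),"z",np.round(np.percentile(P[:,2],[5,50,95]),4))
  for r in outline_of("wedge",p):
    m=r["pixels"]&ok; c=W[m].mean(0)
    if c[1]<-.15 and c[0]>.4: rect(m&(W[...,2]>.045),"wedge")
  reg=lambda x0,x1,y0,y1,z0,z1:ok&(W[...,0]>x0)&(W[...,0]<x1)&(W[...,1]>y0)&(W[...,1]<y1)&(W[...,2]>z0)&(W[...,2]<z1)
  rect(reg(.45,.80,.05,.30,.076,.088),"covertop")
  m=reg(.45,.80,.05,.30,.076,.088)
  # lug part: 
  for r in outline_of("cover",p): rect(r["pixels"]&ok&(W[...,2]>.076)&(W[...,2]<.088),"covermask")
  for x in np.arange(.53,.74,.012):
    s=W[m&(abs(W[...,0]-x)<.004)]
    if len(s): print(round(x,3),len(s),np.round([s[:,1].min(),s[:,1].max()],3),end="; ")
  print()
  o=p["pixels"]
  y0,y1,x0,x1=(85,235,170,470) if nm=="top" else (180,330,130,360)
  out.append(cv2.resize(o[y0:y1,x0:x1],(600,300 if nm=="top" else 300)))
cv2.imwrite("pics/b.png",np.vstack(out)[:,:,::-1])
E
```

```text
scene wedge 499 [ 0.502  -0.2498] [0.1316 0.0453] 7.5 z [0.0528 0.0686 0.0789]
scene covertop 1707 [0.6287 0.1779] [0.181  0.1196] 10.7 z [0.0798 0.0833 0.0864]
scene covermask 1700 [0.6287 0.1779] [0.181  0.1196] 10.7 z [0.0798 0.0833 0.0864]
0.542 45 [0.137 0.191]; 0.554 55 [0.135 0.193]; 0.566 56 [0.138 0.194]; 0.578 75 [0.14  0.229]; 0.59 83 [0.142 0.23 ]; 0.602 110 [0.112 0.234]; 0.614 69 [0.114 0.235]; 0.626 52 [0.116 0.237]; 0.638 44 [0.119 0.238]; 0.65 52 [0.121 0.243]; 0.662 57 [0.123 0.244]; 0.674 51 [0.125 0.246]; 0.686 64 [0.127 0.247]; 0.698 138 [0.129 0.251]; 0.71 124 [0.132 0.249]; 0.722 53 [0.134 0.177]; 
top wedge 791 [ 0.5007 -0.2475] [0.1298 0.0375] 8.8 z [0.0545 0.0705 0.0778]
top covertop 2435 [0.6684 0.1845] [0.2614 0.1202] 10.4 z [0.0782 0.0819 0.0862]
top covermask 2394 [0.6282 0.1771] [0.1797 0.1201] 10.4 z [0.0783 0.0819 0.0862]
0.542 74 [0.136 0.191]; 0.554 94 [0.133 0.193]; 0.566 102 [0.135 0.195]; 0.578 117 [0.137 0.228]; 0.59 142 [0.135 0.23 ]; 0.602 183 [0.111 0.233]; 0.614 147 [0.113 0.236]; 0.626 77 [0.115 0.238]; 0.638 78 [0.118 0.24 ]; 0.65 76 [0.122 0.24 ]; 0.662 79 [0.122 0.243]; 0.674 67 [0.124 0.246]; 0.686 69 [0.127 0.248]; 0.698 131 [0.129 0.251]; 0.71 130 [0.131 0.247]; 0.722 43 [0.133 0.179];
```

View pics/b.png

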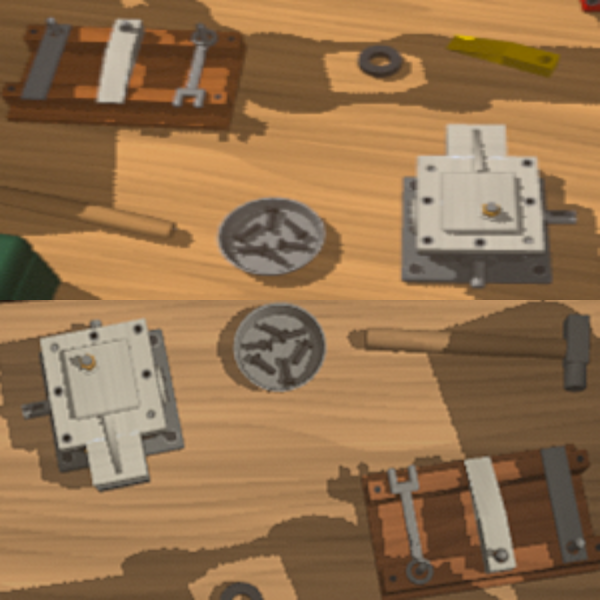

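The cover is at yaw about 10.5°, with its lip at about (0.541, 0.161). The wedge centre is at about (0.501, -0.248), yaw about 9°. I'll move above the wedge.

Emit:
play_rows --motion '[{"claw": 1,"translation": [0.85,-0.5,0],"rotation": [0,0,0]},{"claw": 1,"translation": [0.85,-0.5,0],"rotation": [0,0,0]},{"claw": 1,"translation": [0.85,-0.5,0],"rotation": [0,0,0]},{"claw": 1,"translation": [0.85,-0.5,0],"rotation": [0,0,0]},{"claw": 1,"translation": [0.85,-0.5,0],"rotation": [0,0,0]}]' --newtons 60

```text
time: 2.22
tcp_pos: [0.3423, -0.4578, 0.2074]
tool_rot: [[0.899, 0.437, 0.0], [0.437, -0.899, -0.0], [0.0, 0.0, -1.0]]
force: [0.2, 0.0, -0.2]
width: 0.0855
grip_force: 0.0
```

Emit:
play_rows --motion '[{"claw": 1,"translation": [0.85,-0.5,0],"rotation": [0,0,0]},{"claw": 1,"translation": [0.85,-0.5,0],"rotation": [0,0,0]},{"claw": 1,"translation": [0.85,-0.5,0],"rotation": [0,0,0]},{"claw": 1,"translation": [0.85,-0.5,0],"rotation": [0,0,0]},{"claw": 1,"translation": [0.85,-0.5,0],"rotation": [0,0,0]}]'

```text
time: 2.85
tcp_pos: [0.4103, -0.3552, 0.2074]
tool_rot: [[0.899, 0.437, 0.0], [0.437, -0.899, -0.0], [0.0, 0.0, -1.0]]
force: [0.1, -0.5, -0.2]
width: 0.0855
grip_force: 0.0
```

Emit:
play_rows --motion '[{"claw": 1,"translation": [0.85,-0.5,0],"rotation": [0,0,0]},{"claw": 1,"translation": [0.85,-0.5,0],"rotation": [0,0,0]},{"claw": 1,"translation": [0.85,-0.5,0],"rotation": [0,0,0.07]},{"claw": 1,"translation": [0,0,0],"rotation": [0,0,0.07]},{"claw": 1,"translation": [0,0,0],"rotation": [0,0,0]}]'

```text
time: 3.48
tcp_pos: [0.4509, -0.2942, 0.2074]
tool_rot: [[0.987, 0.161, 0.0], [0.161, -0.987, -0.0], [0.0, 0.0, -1.0]]
force: [0.3, 0.6, -0.2]
width: 0.0853
grip_force: 0.0
```

```bash
python3 - <<'E'
from h import *
p=capture("wrist");save(p,"w1")
s=sense();print(np.round(p["position"],3),np.round(p["rotation"],2))
uu,vv=np.meshgrid(np.arange(560),np.arange(420))
W=world(p,uu.ravel(),vv.ravel()).reshape(420,560,3);ok=p["z_map"]>0
for r in outline_of("wedge",p):
  m=r["pixels"]&ok;P=W[m];top=P[P[:,2]>.045]
  print(r["confidence"],r["extent"],len(P))
  if len(top)>20:
    b=cv2.minAreaRect(top[:,:2].astype(np.float32));print(np.round(b[0],4),np.round(b[1],4),b[2],np.percentile(top[:,2],[2,50,98]))
for n in["wedge_grip","wedge_tip","wedge_eye"]:
  for z in(.05,.075): print(n,z,[(np.round(r["at"]),round(r["confidence"],2),np.round(world(p,*r["at"],z=z),4)) for r in tip_of(n,p)])
E
```

```text
[ 0.533 -0.28   0.373] [[ 0.16  0.93  0.32]
 [-0.99  0.15  0.05]
 [-0.   -0.32  0.95]]
0.77 [206.4, 286.1, 89.9, 43.1] 2053
0.67 [308.9, 66.6, 36.3, 128.7] 3039
[ 0.5119 -0.3283] [0.13   0.0262] 7.804174900054932 [0.05324529 0.05499431 0.05659003]
0.64 [226.3, 64.1, 31.9, 133.1] 3806
[ 0.501  -0.2439] [0.1301 0.0283] 7.833576202392578 [0.05364589 0.06989313 0.075131  ]
wedge_grip 0.05 [(array([241., 153.]), 0.9, array([ 0.4793, -0.2451,  0.05  ])), (array([257., 307.]), 0.86, array([ 0.2876, -0.2886,  0.05  ]))]
wedge_grip 0.075 [(array([241., 153.]), 0.9, array([ 0.4834, -0.2478,  0.075 ])), (array([257., 307.]), 0.86, array([ 0.3066, -0.2879,  0.075 ]))]
wedge_tip 0.05 [(array([208., 320.]), 0.88, array([ 0.2585, -0.2284,  0.05  ])), (array([246., 130.]), 0.7, array([ 0.5037, -0.2476,  0.05  ])), (array([241.,  70.]), 0.63, array([ 0.5603, -0.2358,  0.05  ]))]
wedge_tip 0.075 [(array([208., 320.]), 0.88, array([ 0.2797, -0.2323,  0.075 ])), (array([246., 130.]), 0.7, array([ 0.506 , -0.2501,  0.075 ])), (array([241.,  70.]), 0.63, array([ 0.5582, -0.2392,  0.075 ]))]
wedge_eye 0.05 [(array([280., 291.]), 0.6, array([ 0.3167, -0.3134,  0.05  ])), (array([246., 180.]), 0.59, array([ 0.4512, -0.2541,  0.05  ])), (array([246., 153.]), 0.55, array([ 0.4804, -0.2498,  0.05  ]))]
wedge_eye 0.075 [(array([280., 291.]), 0.6, array([ 0.3334, -0.3108,  0.075 ])), (array([246., 180.]), 0.59, array([ 0.4575, -0.2561,  0.075 ])), (array([246., 153.]), 0.55, array([ 0.4845, -0.2521,  0.075 ]))]
```

View pics/w1.png

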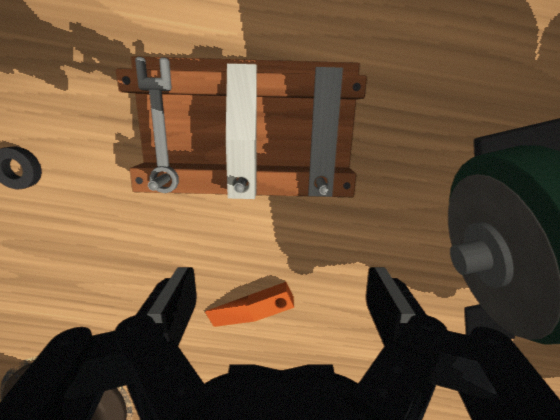

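Emit:
play_rows --motion '[{"claw": 1,"translation": [0.8,-0.84,0],"rotation": [0,0,0]},{"claw": 1,"translation": [0.78,-0.84,0],"rotation": [0,0,0.012]},{"claw": 1,"translation": [0,0,1],"rotation": [0,0,0]},{"claw": 1,"translation": [0,0,1],"rotation": [0,0,0]},{"claw": 1,"translation": [0,0,0],"rotation": [0,0,0]}]'

```text
time: 4.5
tcp_pos: [0.4809, -0.2468, 0.155]
tool_rot: [[0.991, 0.133, -0.005], [0.133, -0.991, 0.003], [-0.004, -0.003, -1.0]]
force: [-0.8, -0.6, 0.3]
width: 0.0849
grip_force: 0.0
```

Emit:
play_rows --motion '[{"claw": 0.8,"translation": [0,0,1],"rotation": [0,0,0]},{"claw": 0.8,"translation": [0,0,1],"rotation": [0,0,0]},{"claw": 0.8,"translation": [0,0,1],"rotation": [0,0,0]},{"claw": 0.8,"translation": [0,0,1],"rotation": [0,0,0]},{"claw": 0.8,"translation": [0,0,0.4],"rotation": [0,0,0]}]'

```text
time: 5.12
tcp_pos: [0.4825, -0.248, 0.0469]
tool_rot: [[0.991, 0.133, -0.001], [0.133, -0.991, 0.0], [-0.001, -0.001, -1.0]]
force: [-0.3, 0.2, 0.1]
width: 0.0683
grip_force: 0.0
```

Emit:
play_rows --motion '[{"claw": 0.8,"translation": [0,0,0],"rotation": [0,0,0]},{"claw": 0,"translation": [0,0,0],"rotation": [0,0,0]},{"claw": 0,"translation": [0,0,0],"rotation": [0,0,0]},{"claw": 0,"translation": [0,0,0],"rotation": [0,0,0]},{"claw": 0,"translation": [0,0,0],"rotation": [0,0,0]}]'

```text
time: 5.75
tcp_pos: [0.4837, -0.2482, 0.0488]
tool_rot: [[0.991, 0.133, 0.002], [0.133, -0.991, -0.001], [0.001, 0.001, -1.0]]
force: [-0.6, 1.0, 5.5]
width: 0.0248
grip_force: 58.6
```

Emit:
play_rows --motion '[{"claw": 0,"translation": [0,0,-0.4],"rotation": [0,0,0]},{"claw": 0,"translation": [0,0,-0.6],"rotation": [0,0,0]},{"claw": 0,"translation": [0,0,-0.8],"rotation": [0,0,0]},{"claw": 0,"translation": [0,0,-0.8],"rotation": [0,0,0]},{"claw": 0,"translation": [0,0,-0.8],"rotation": [0,0,0]}]'

```text
time: 6.38
tcp_pos: [0.4828, -0.2478, 0.1336]
tool_rot: [[0.991, 0.133, 0.0], [0.133, -0.991, -0.0], [0.0, 0.0, -1.0]]
force: [0.5, 0.4, -2.6]
width: 0.0245
grip_force: 59.1
```

Emit:
play_rows --motion '[{"claw": 0,"translation": [0,0,-0.6],"rotation": [0,0,0]},{"claw": 0,"translation": [0,0,0],"rotation": [0,0,0]},{"claw": 0,"translation": [0,0,0],"rotation": [0,0,0]},{"claw": 0,"translation": [0,0,0],"rotation": [0,0,0]},{"claw": 0,"translation": [0,0,0],"rotation": [0,0,0]}]'

```text
time: 7.0
tcp_pos: [0.4823, -0.2475, 0.1464]
tool_rot: [[0.991, 0.133, -0.001], [0.133, -0.991, 0.001], [-0.001, -0.001, -1.0]]
force: [0.7, 0.5, -1.7]
width: 0.0244
grip_force: 59.1
```

```bash
python3 - <<'E'
from h import *
p=capture("wrist");save(p,"w2");q=capture("scene")
x=q["pixels"][150:290,120:320]
cv2.imwrite("pics/w2.png",np.vstack([cv2.resize(p["pixels"],(400,300)),cv2.resize(x,(400,280))])[:,:,::-1])
uu,vv=np.meshgrid(np.arange(560),np.arange(420))
for p in (p,q):
  W=world(p,uu.ravel(),vv.ravel()).reshape(420,560,3);ok=p["z_map"]>0
  for r in outline_of("wedge",p):
    P=W[r["pixels"]&ok];P=P[(P[:,2]>.09)]
    if len(P)>20:
      b=cv2.minAreaRect(P[:,:2].astype(np.float32));print(len(P),r["extent"],np.round(b[0],4),np.round(b[1],4),b[2],np.percentile(P[:,2],[2,50,98]))
  for n in["wedge_tip","wedge_eye"]: print(n,[(np.round(r["at"]),round(r["confidence"],2),np.round(world(p,*r["at"]),3)) for r in tip_of(n,p)])
s=sense();print(s["tcp_pos"],s["force"],s["ft_torque"],s["width"])
E
```

```text
11990 [253.6, 109.4, 56.7, 232.1] [ 0.4997 -0.2437] [0.1298 0.028 ] 7.822310447692871 [0.15028261 0.16575799 0.17248537]
wedge_tip [(array([281., 114.]), 0.95, array([ 0.561, -0.236,  0.151])), (array([236., 373.]), 0.68, array([ 0.498, -0.233,  0.251])), (array([186., 184.]), 0.32, array([ 0.49 , -0.162,  0.057]))]
wedge_eye [(array([315., 342.]), 0.63, array([ 0.478, -0.261,  0.215])), (array([283., 297.]), 0.6, array([ 0.466, -0.25 ,  0.171]))]
399 [161.8, 173.4, 15.1, 37.6] [ 0.5094 -0.2412] [0.1112 0.0306] 6.314461708068848 [0.15000831 0.16443399 0.17710347]
wedge_tip [(array([302., 203.]), 0.92, array([0.364, 0.105, 0.008])), (array([162., 210.]), 0.83, array([ 0.561, -0.241,  0.154])), (array([212., 151.]), 0.71, array([ 0.213, -0.227,  0.006]))]
wedge_eye [(array([171., 176.]), 0.83, array([ 0.492, -0.228,  0.216])), (array([180., 162.]), 0.82, array([ 0.479, -0.198,  0.262])), (array([338., 211.]), 0.81, array([0.371, 0.218, 0.003]))]
[ 0.48283026 -0.24779477  0.14726284] [ 0.42390197  0.54476372 -3.43828648] [-0.02496662 -0.00251818  0.05427997] 0.02438934844629155
```

View pics/w2.png

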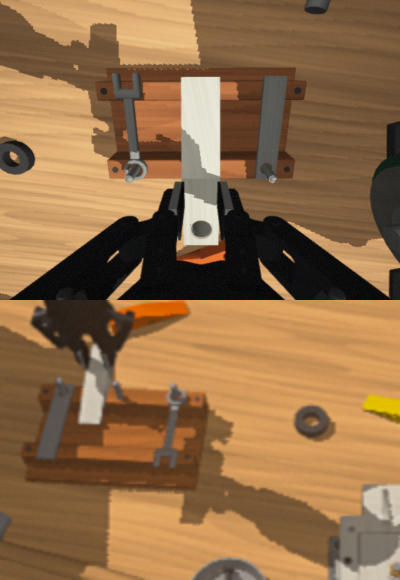

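The wedge is gripped square, its eye well above the peg, and it points along the tool's x axis. Next, carry it over to the housing.

Emit:
play_rows --motion '[{"claw": 0,"translation": [0,-0.5,0],"rotation": [0,0,0]},{"claw": 0,"translation": [0,-1,0],"rotation": [0,0,0]},{"claw": 0,"translation": [0,-1,0],"rotation": [0,0,0]},{"claw": 0,"translation": [0,-1,0],"rotation": [0,0,0]},{"claw": 0,"translation": [0,-1,0],"rotation": [0,0,0]}]'

```text
time: 8.02
tcp_pos: [0.4673, -0.1347, 0.1473]
tool_rot: [[0.991, 0.133, -0.0], [0.133, -0.991, 0.0], [-0.0, -0.0, -1.0]]
force: [0.1, -0.4, -2.5]
width: 0.0246
grip_force: 59.1
```

Emit:
play_rows --motion '[{"claw": 0,"translation": [0,-1,0],"rotation": [0,0,0]},{"claw": 0,"translation": [0,-1,0],"rotation": [0,0,0]},{"claw": 0,"translation": [0,-1,0],"rotation": [0,0,0]},{"claw": 0,"translation": [0,-1,0],"rotation": [0,0,0]},{"claw": 0,"translation": [0,-1,0],"rotation": [0,0,0]}]'

```text
time: 8.65
tcp_pos: [0.4506, -0.0109, 0.1474]
tool_rot: [[0.991, 0.133, 0.0], [0.133, -0.991, 0.0], [0.0, -0.0, -1.0]]
force: [0.5, -0.3, -2.9]
width: 0.024
grip_force: 59.1
```

Emit:
play_rows --motion '[{"claw": 0,"translation": [0,-1,0],"rotation": [0,0,0]},{"claw": 0,"translation": [0,-1,0],"rotation": [0,0,0]},{"claw": 0,"translation": [0,-1,0],"rotation": [0,0,0]},{"claw": 0,"translation": [0,-1,0],"rotation": [0,0,0]},{"claw": 0,"translation": [-0.37,-1,0],"rotation": [0,0,0]}]'

```text
time: 9.28
tcp_pos: [0.4251, 0.1117, 0.1476]
tool_rot: [[0.991, 0.133, 0.001], [0.133, -0.991, 0.001], [0.001, -0.0, -1.0]]
force: [0.5, 0.4, -2.3]
width: 0.0245
grip_force: 59.1
```

Emit:
play_rows --motion '[{"claw": 0,"translation": [0,-1,0],"rotation": [0,0,0]},{"claw": 0,"translation": [0,-0.1,0],"rotation": [0,0,-0.0225]},{"claw": 0,"translation": [0,0,0],"rotation": [0,0,0]},{"claw": 0,"translation": [0,0,0],"rotation": [0,0,0]},{"claw": 0,"translation": [0,0,0],"rotation": [0,0,0]}]'

```text
time: 9.9
tcp_pos: [0.4217, 0.1373, 0.1473]
tool_rot: [[0.984, 0.179, -0.0], [0.179, -0.984, 0.0], [-0.0, -0.0, -1.0]]
force: [-0.5, -0.1, -2.8]
width: 0.0245
grip_force: 59.2
```

```bash
python3 - <<'E'
from h import *
p=capture("wrist");save(p,"w3")
uu,vv=np.meshgrid(np.arange(560),np.arange(420))
W=world(p,uu.ravel(),vv.ravel()).reshape(420,560,3);ok=p["z_map"]>0
box=lambda P:cv2.minAreaRect(P[:,:2].astype(np.float32))
for r in outline_of("wedge",p):
    P=W[r["pixels"]&ok];P=P[(P[:,2]>.09)]
    if len(P)>20: print("wedge",len(P),[np.round(v,4) for v in box(P)],np.percentile(P[:,2],[2,50,98]))
m=ok&(W[...,0]>.5)&(W[...,0]<.8)&(W[...,1]>.06)&(W[...,1]<.28)&(W[...,2]>.077)&(W[...,2]<.0865)
n,l,st,_=cv2.connectedComponentsWithStats(m.astype(np.uint8))
k=1+np.argmax(st[1:,4]);P=W[l==k]
print("cover",len(P),st[k],[np.round(v,4) for v in box(P)],np.percentile(P[:,2],[2,50,98]))
a=np.radians(10.5);d=np.array([np.cos(a),np.sin(a)]);nn=np.array([-d[1],d[0]])
s=P[:,:2]@d;t=P[:,:2]@nn
for b in np.arange(s.min(),s.min()+.045,.006):
  k=(s>=b)&(s<b+.006);print(round(b,4),k.sum(),np.round([t[k].min(),t[k].max()],4))
s=sense();print(s["tcp_pos"],np.round(s["tool_rot"],3).tolist(),s["force"],s["ft_torque"],s["time"])
E
```

```text
wedge 12143 [array([0.4389, 0.1418]), array([0.13 , 0.028]), np.float64(10.4812)] [0.15130986 0.16672063 0.17340179]
cover 4333 [ 234    0   91   49 4333] [array([0.5551, 0.1641]), array([0.0287, 0.0602]), np.float64(10.2805)] [0.07925    0.08108351 0.08366212]
0.5615 918 [0.0304 0.0899]
0.5675 877 [0.0302 0.0903]
0.5735 912 [0.0302 0.09  ]
0.5795 931 [0.0305 0.0901]
0.5855 695 [0.0301 0.0899]Traceback (most recent call last):
  File "<stdin>", line 16, in <module>
    return umr_minimum(a, axis, None, out, keepdims, initial, where)
ValueError: zero-size array to reduction operation minimum which has no identity
```

View pics/w3.png

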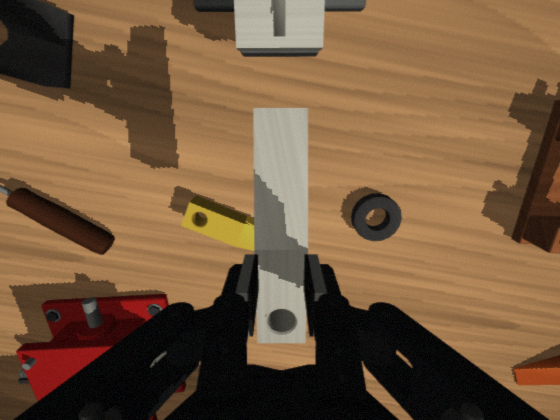

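The wedge tip (280,108) lines up with the cover lug (280,50): lateral error 0.7 mm, 39 mm still to go. I'll lower it to about 3 mm above lug height.

Emit:
play_rows --motion '[{"claw": 0,"translation": [0,0,0.9],"rotation": [0,0,0]},{"claw": 0,"translation": [0,0,1],"rotation": [0,0,0]},{"claw": 0,"translation": [0,0,1],"rotation": [0,0,0]},{"claw": 0,"translation": [0,0,0.53],"rotation": [0,0,0]},{"claw": 0,"translation": [0,0,0],"rotation": [0,0,0]}]'

```text
time: 10.62
tcp_pos: [0.4209, 0.1372, 0.0607]
tool_rot: [[0.984, 0.179, -0.002], [0.179, -0.984, -0.001], [-0.002, 0.0, -1.0]]
force: [-0.5, 0.1, -1.7]
width: 0.0239
grip_force: 59.3
```

Emit:
play_rows --motion '[{"claw": 0,"translation": [0.5,0,0],"rotation": [0,0,0]},{"claw": 0,"translation": [0.5,0,0],"rotation": [0,0,0]},{"claw": 0,"translation": [0.2,0,0],"rotation": [0,0,0]},{"claw": 0,"translation": [0,0,0],"rotation": [0,0,0]},{"claw": 0,"translation": [0,0,0],"rotation": [0,0,0]}]'

```text
time: 11.25
tcp_pos: [0.4508, 0.1428, 0.0614]
tool_rot: [[0.984, 0.18, -0.001], [0.18, -0.984, -0.0], [-0.001, 0.0, -1.0]]
force: [0.9, 0.9, -1.3]
width: 0.0244
grip_force: 59.3
```

```bash
python3 - <<'E'
from h import *
p=capture("scene");w=capture("wrist")
uu,vv=np.meshgrid(np.arange(560),np.arange(420))
W=world(w,uu.ravel(),vv.ravel()).reshape(420,560,3);ok=w["z_map"]>0
a=np.radians(10.4);d=np.array([np.cos(a),np.sin(a)]);nn=np.array([-d[1],d[0]])
S=W[...,:2]@d;T=W[...,:2]@nn
for s in np.arange(.43,.60,.008):
  m=ok&(abs(S-s)<.003)&(abs(T-.0605)<.01)&(W[...,2]>.02);
  if m.sum(): print(round(s,3),m.sum(),np.round(np.median(W[...,2][m]),4))
x=w["pixels"][0:200,160:400]
cv2.imwrite("pics/c.png",np.vstack([cv2.resize(p["pixels"][190:310,260:400],(420,360)),cv2.resize(x,(420,240))])[:,:,::-1])
s=sense();print(s["tcp_pos"],np.round(s["tool_rot"],3).tolist(),s["force"],s["ft_torque"],s["time"])
E
```

```text
0.43 709 0.0818
0.438 81 0.0865
0.446 256 0.0866
0.454 338 0.0865
0.462 360 0.0865
0.47 385 0.0864
0.478 3544 0.1658
0.486 921 0.1623
0.494 457 0.0827
0.502 459 0.0801
0.51 468 0.0777
0.518 479 0.0751
0.526 476 0.0727
0.534 468 0.0702
0.542 503 0.0677
0.55 389 0.0654
0.566 644 0.081
0.574 699 0.0813
0.582 765 0.0817
0.59 801 0.0819
[0.45067359 0.14280698 0.06135783] [[0.984, 0.18, -0.001], [0.18, -0.984, -0.0], [-0.001, 0.0, -1.0]] [ 0.4008314   0.82427135 -1.48787207] [ 0.00467155 -0.03278346  0.02272088] 11.35
```

View pics/c.png

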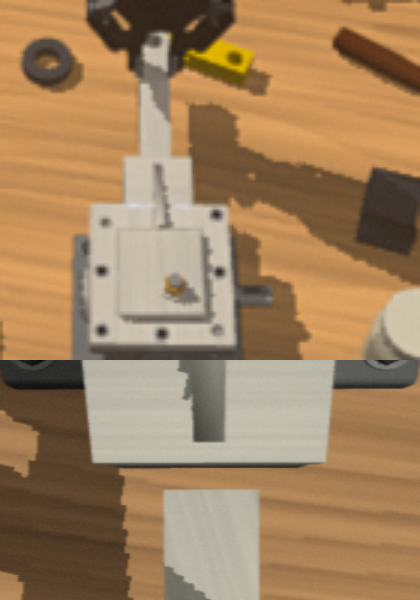

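The tip is about 9 mm from the lip, in line with it, and the underside is about 2 mm above lug level. Insert about 7 mm, then lower onto the lug.

Emit:
play_rows --motion '[{"claw": 0,"translation": [0.3,0,0],"rotation": [0,0,0]},{"claw": 0,"translation": [0.3,0,0],"rotation": [0,0,0]},{"claw": 0,"translation": [0.08,0,0],"rotation": [0,0,0]},{"claw": 0,"translation": [0,0,0],"rotation": [0,0,0]},{"claw": 0,"translation": [0,0,0],"rotation": [0,0,0]}]'

```text
time: 11.98
tcp_pos: [0.4676, 0.1459, 0.0614]
tool_rot: [[0.984, 0.18, -0.001], [0.18, -0.984, -0.0], [-0.001, 0.0, -1.0]]
force: [-1.3, 0.5, -2.9]
width: 0.0246
grip_force: 59.3
```

Emit:
play_rows --motion '[{"claw": 0,"translation": [0,0,0.04],"rotation": [0,0,0]},{"claw": 0,"translation": [0,0,0],"rotation": [0,0,0]},{"claw": 0,"translation": [0,0,0],"rotation": [0,0,0]},{"claw": 0,"translation": [0,0,0],"rotation": [0,0,0]},{"claw": 0,"translation": [0,0,0],"rotation": [0,0,0]}]'

```text
time: 12.6
tcp_pos: [0.468, 0.146, 0.0606]
tool_rot: [[0.984, 0.18, 0.0], [0.18, -0.984, 0.0], [0.0, -0.0, -1.0]]
force: [-0.2, 0.2, -1.6]
width: 0.0242
grip_force: 59.3
```

Emit:
play_rows --motion '[{"claw": 0,"translation": [0,0,0.03],"rotation": [0,0,0]},{"claw": 0,"translation": [0,0,0],"rotation": [0,0,0]},{"claw": 0,"translation": [0,0,0],"rotation": [0,0,0]},{"claw": 0,"translation": [0,0,0],"rotation": [0,0,0]},{"claw": 0,"translation": [0,0,0],"rotation": [0,0,0]}]'

```text
time: 13.22
tcp_pos: [0.468, 0.1459, 0.0598]
tool_rot: [[0.984, 0.18, 0.0], [0.18, -0.984, 0.0], [0.0, -0.0, -1.0]]
force: [0.3, -0.2, -2.1]
width: 0.0246
grip_force: 59.3
```

```bash
python3 - <<'E'
from h import *
s=sense();print(s["tcp_pos"],s["force"],s["ft_torque"],s["time"])
E
```

```text
[0.46800697 0.14594764 0.05980938] [ 0.27448    -0.16045765 -2.09338367] [ 0.01210169 -0.05750667 -0.00850883] 13.225
```

No contact yet; continue down in small steps.

Emit:
play_rows --motion '[{"claw": 0,"translation": [0,0,0.02],"rotation": [0,0,0]},{"claw": 0,"translation": [0,0,0],"rotation": [0,0,0]},{"claw": 0,"translation": [0,0,0],"rotation": [0,0,0]},{"claw": 0,"translation": [0,0,0],"rotation": [0,0,0]},{"claw": 0,"translation": [0,0,0],"rotation": [0,0,0]}]'

```text
time: 13.85
tcp_pos: [0.468, 0.1459, 0.0593]
tool_rot: [[0.984, 0.18, 0.0], [0.18, -0.984, 0.0], [0.0, 0.0, -1.0]]
force: [0.4, -0.2, -2.7]
width: 0.0247
grip_force: 59.3
```

Emit:
play_rows --motion '[{"claw": 0,"translation": [0,0,0.02],"rotation": [0,0,0]},{"claw": 0,"translation": [0,0,0],"rotation": [0,0,0]},{"claw": 0,"translation": [0,0,0],"rotation": [0,0,0]},{"claw": 0,"translation": [0,0,0],"rotation": [0,0,0]},{"claw": 0,"translation": [0,0,0],"rotation": [0,0,0]}]'

```text
time: 14.48
tcp_pos: [0.468, 0.1459, 0.0588]
tool_rot: [[0.984, 0.18, -0.0], [0.18, -0.984, -0.0], [-0.0, 0.0, -1.0]]
force: [-0.4, -1.1, -2.3]
width: 0.0242
grip_force: 59.4
```

Emit:
play_rows --motion '[{"claw": 0,"translation": [0,0,0.02],"rotation": [0,0,0]},{"claw": 0,"translation": [0,0,0],"rotation": [0,0,0]},{"claw": 0,"translation": [0,0,0],"rotation": [0,0,0]},{"claw": 0,"translation": [0,0,0],"rotation": [0,0,0]},{"claw": 0,"translation": [0,0,0],"rotation": [0,0,0]}]'

```text
time: 15.1
tcp_pos: [0.468, 0.1459, 0.0583]
tool_rot: [[0.984, 0.18, -0.0], [0.18, -0.984, 0.0], [-0.0, -0.0, -1.0]]
force: [-0.5, 0.6, -1.5]
width: 0.0245
grip_force: 59.4
```

Emit:
play_rows --motion '[{"claw": 0,"translation": [0,0,0.02],"rotation": [0,0,0]},{"claw": 0,"translation": [0,0,0],"rotation": [0,0,0]},{"claw": 0,"translation": [0,0,0],"rotation": [0,0,0]},{"claw": 0,"translation": [0,0,0],"rotation": [0,0,0]},{"claw": 0,"translation": [0,0,0],"rotation": [0,0,0]}]'

```text
time: 15.72
tcp_pos: [0.468, 0.146, 0.0578]
tool_rot: [[0.984, 0.18, -0.0], [0.18, -0.984, 0.0], [-0.0, -0.0, -1.0]]
force: [-0.9, -0.2, -1.3]
width: 0.0242
grip_force: 59.4
```

```bash
python3 - <<'E'
from h import *
s=sense();print(s["tcp_pos"],s["force"],s["ft_torque"],s["time"],s["tool_rot"])
E
```

```text
[0.46796121 0.14595798 0.05777325] [-0.94889828 -0.1912227  -1.25105625] [ 0.01875295  0.02251917 -0.03513576] 15.725 [[ 9.83747376e-01  1.79558063e-01 -4.32519343e-05]
 [ 1.79558064e-01 -9.83747377e-01  1.08576201e-05]
 [-4.05994037e-05 -1.84473889e-05 -9.99999999e-01]]
```

Emit:
play_rows --motion '[{"claw": 0,"translation": [0,0,0.02],"rotation": [0,0,0]},{"claw": 0,"translation": [0,0,0],"rotation": [0,0,0]},{"claw": 0,"translation": [0,0,0],"rotation": [0,0,0]},{"claw": 0,"translation": [0,0,0],"rotation": [0,0,0]},{"claw": 0,"translation": [0,0,0],"rotation": [0,0,0]}]'

```text
time: 16.35
tcp_pos: [0.4679, 0.1459, 0.0573]
tool_rot: [[0.984, 0.18, -0.0], [0.18, -0.984, 0.0], [-0.0, -0.0, -1.0]]
force: [-0.9, -0.4, -1.2]
width: 0.0245
grip_force: 59.4
```

```bash
python3 - <<'E'
from h import *
w=capture("wrist")
uu,vv=np.meshgrid(np.arange(560),np.arange(420))
W=world(w,uu.ravel(),vv.ravel()).reshape(420,560,3);ok=w["z_map"]>0
a=np.radians(10.4);d=np.array([np.cos(a),np.sin(a)]);nn=np.array([-d[1],d[0]])
S=W[...,:2]@d;T=W[...,:2]@nn
for s in np.arange(.46,.60,.008):
  m=ok&(abs(S-s)<.003)&(abs(T-.0605)<.01)&(W[...,2]>.02)&(W[...,2]<.1);
  if m.sum(): print(round(s,3),m.sum(),np.round(np.median(W[...,2][m]),4))
s=sense();print(s["tcp_pos"],s["force"],s["ft_torque"],s["time"])
E
```

```text
0.46 123 0.0817
0.468 315 0.082
0.476 342 0.0821
0.484 350 0.0823
0.492 379 0.0825
0.5 417 0.0823
0.508 458 0.0804
0.516 471 0.0781
0.524 461 0.0759
0.532 478 0.0736
0.54 477 0.0715
0.548 476 0.0693
0.556 487 0.067
0.564 556 0.081
0.572 646 0.0812
0.58 663 0.0816
0.588 734 0.0817
0.596 776 0.0817
[0.46795269 0.14593611 0.05727657] [-5.73949785e-01  1.21720128e-04 -8.29779712e-01] [-0.02705328  0.03951172 -0.00326025] 16.4
```

Contact was at TCP z ≈ 0.059, and below that the wedge only tilted in the grip: tip on the lug, heel about 2 mm low. Raise 1.8 mm and push in to about 25 mm depth.

Emit:
play_rows --motion '[{"claw": 0,"translation": [0,0,-0.07],"rotation": [0,0,0]},{"claw": 0,"translation": [0.15,0,0],"rotation": [0,0,0]},{"claw": 0,"translation": [0.15,0,0],"rotation": [0,0,0]},{"claw": 0,"translation": [0.15,0,0],"rotation": [0,0,0]},{"claw": 0,"translation": [0,0,0],"rotation": [0,0,0]}]'

```text
time: 17.02
tcp_pos: [0.4796, 0.1481, 0.0591]
tool_rot: [[0.984, 0.18, 0.001], [0.18, -0.984, 0.0], [0.001, -0.0, -1.0]]
force: [0.5, -0.0, -1.7]
width: 0.0244
grip_force: 59.3
```

Emit:
play_rows --motion '[{"claw": 0,"translation": [0.1,0,0],"rotation": [0,0,0]},{"claw": 0,"translation": [0.1,0,0],"rotation": [0,0,0]},{"claw": 0,"translation": [0,0,0],"rotation": [0,0,0]},{"claw": 0,"translation": [0,0,0],"rotation": [0,0,0]},{"claw": 0,"translation": [0,0,0],"rotation": [0,0,0]}]'

```text
time: 17.65
tcp_pos: [0.4804, 0.1482, 0.058]
tool_rot: [[0.984, 0.18, -0.008], [0.18, -0.984, -0.002], [-0.008, 0.0, -1.0]]
force: [-6.1, -0.6, -0.3]
width: 0.0246
grip_force: 59.8
```

```bash
cat > m.py <<'E'
from h import *
w=capture("wrist")
uu,vv=np.meshgrid(np.arange(560),np.arange(420))
W=world(w,uu.ravel(),vv.ravel()).reshape(420,560,3);ok=w["z_map"]>0
a=np.radians(10.4);d=np.array([np.cos(a),np.sin(a)]);nn=np.array([-d[1],d[0]])
S=W[...,:2]@d;T=W[...,:2]@nn
for s in np.arange(.46,.62,.008):
  m=ok&(abs(S-s)<.003)&(abs(T-.0605)<.01)&(W[...,2]>.02)&(W[...,2]<.1);
  m2=ok&(abs(S-s)<.003)&(abs(abs(T-.0605)-.022)<.005)&(W[...,2]>.05)&(W[...,2]<.1);
  if m.sum(): print(round(s,3),np.round(np.median(W[...,2][m]),4),m2.sum() and np.round(np.median(W[...,2][m2]),4))
s=sense();t=np.array(s["tcp_pos"]);print(t,"depth",t[:2]@d+.0825-.5615,s["force"],s["ft_torque"],s["time"])
E
python3 m.py
```

```text
0.46 0.078 0
0.468 0.0824 0
0.476 0.0827 0
0.484 0.0829 0
0.492 0.0829 0
0.5 0.0831 0
0.508 0.0832 0.0945
0.516 0.0822 0
0.524 0.08 0
0.532 0.0777 0
0.54 0.0754 0
0.548 0.0732 0
0.556 0.0708 0
0.564 0.081 0.081
0.572 0.0813 0.081
0.58 0.0816 0.081
0.588 0.0818 0.081
0.596 0.0819 0.0811
0.604 0.0819 0.081
0.612 0.082 0.081
[0.48044358 0.14819097 0.05801135] depth 0.020301907186016654 [-5.56534214 -1.00810126 -0.09818418] [-0.16576614  0.92969552 -0.05853657] 17.7
```

Emit:
play_rows --motion '[{"claw": 0,"translation": [0.1,0,-0.04],"rotation": [0,0,0]},{"claw": 0,"translation": [0.1,0,0],"rotation": [0,0,0]},{"claw": 0,"translation": [0,0,0],"rotation": [0,0,0]},{"claw": 0,"translation": [0,0,0],"rotation": [0,0,0]},{"claw": 0,"translation": [0,0,0],"rotation": [0,0,0]}]'

```text
time: 18.32
tcp_pos: [0.4831, 0.1487, 0.0583]
tool_rot: [[0.984, 0.18, -0.012], [0.18, -0.984, -0.003], [-0.013, 0.0, -1.0]]
force: [-8.6, -1.5, 1.5]
width: 0.0247
grip_force: 60.0
```

```bash
python3 m.py
```

```text
0.46 0.0824 0
0.468 0.0812 0
0.476 0.083 0
0.484 0.0832 0
0.492 0.0833 0
0.5 0.0834 0
0.508 0.0835 0.0946
0.516 0.0832 0.0932
0.524 0.081 0
0.532 0.0787 0
0.54 0.0763 0
0.548 0.074 0
0.556 0.0716 0
0.564 0.0816 0.0816
0.572 0.0817 0.0815
0.58 0.082 0.0815
0.588 0.0821 0.0815
0.596 0.0822 0.0815
0.604 0.0823 0.0814
0.612 0.0822 0.0815
[0.4830555  0.14868339 0.05832249] depth 0.022959804316018184 [-8.83954515 -1.57339741  1.06484649] [-0.23339989  1.3755983   0.029666  ] 18.375
```

Emit:
play_rows --motion '[{"claw": 0,"translation": [0.1,0,-0.02],"rotation": [0,0,0]},{"claw": 0,"translation": [0.1,0,0],"rotation": [0,0,0]},{"claw": 0,"translation": [0.1,0,0],"rotation": [0,0,0]},{"claw": 0,"translation": [0,0,0],"rotation": [0,0,0]},{"claw": 0,"translation": [0,0,0],"rotation": [0,0,0]}]'

```text
time: 19.0
tcp_pos: [0.4895, 0.1498, 0.0585]
tool_rot: [[0.984, 0.18, -0.014], [0.18, -0.984, -0.003], [-0.015, 0.0, -1.0]]
force: [-9.6, -2.3, 2.5]
width: 0.0244
grip_force: 60.2
```

```bash
python3 m.py
```

```text
0.46 0.0832 0
0.468 0.0804 0
0.476 0.083 0
0.484 0.0834 0
0.492 0.0835 0
0.5 0.0836 0
0.508 0.0836 0
0.516 0.0837 0.0947
0.524 0.083 0.0908
0.532 0.0807 0
0.54 0.0784 0
0.548 0.076 0
0.556 0.0737 0
0.564 0.0835 0.0834
0.572 0.0836 0.0834
0.58 0.0839 0.0833
0.588 0.0839 0.0831
0.596 0.0838 0.083
0.604 0.0837 0.083
0.612 0.0836 0.0828
[0.48943381 0.14984528 0.05851593] depth 0.029443075026543863 [-9.36582367 -1.39768951  1.74795914] [-0.33052291  1.66824059 -0.02109173] 19.05
```

Emit:
play_rows --motion '[{"claw": 0,"translation": [0.12,0,0],"rotation": [0,0,0]},{"claw": 0,"translation": [0.12,0,0],"rotation": [0,0,0]},{"claw": 0,"translation": [0.12,0,0],"rotation": [0,0,0]},{"claw": 0,"translation": [0,0,0],"rotation": [0,0,0]},{"claw": 0,"translation": [0,0,0],"rotation": [0,0,0]}]'

```text
time: 19.68
tcp_pos: [0.4973, 0.1513, 0.0584]
tool_rot: [[0.984, 0.18, -0.017], [0.18, -0.984, -0.003], [-0.017, 0.0, -1.0]]
force: [-11.4, -2.4, 3.4]
width: 0.0241
grip_force: 60.5
```

Emit:
play_rows --motion '[{"claw": 0,"translation": [0,0,0],"rotation": [0,0,0]},{"claw": 0,"translation": [0,0,0],"rotation": [0,0,0]},{"claw": 0,"translation": [0,0,0],"rotation": [0,0,0]},{"claw": 0,"translation": [0,0,0],"rotation": [0,0,0]},{"claw": 0,"translation": [0,0,0],"rotation": [0,0,0]}]'

```text
time: 20.3
tcp_pos: [0.4973, 0.1513, 0.0584]
tool_rot: [[0.984, 0.18, -0.017], [0.18, -0.984, -0.003], [-0.017, 0.0, -1.0]]
force: [-11.1, -1.9, 4.0]
width: 0.0241
grip_force: 60.4
```

```bash
cat >> m.py <<'E'
print(np.round(s["tool_rot"],3).tolist())
p=capture("scene");W=world(p,uu.ravel(),vv.ravel()).reshape(420,560,3)
S=W[...,:2]@d-.5615;T=W[...,:2]@nn-.0605
print("lug,plate-far z",[np.round(np.median(W[...,2][(abs(S-c)<.006)&(abs(T-t)<.006)&(W[...,2]>.07)]),4) for c,t in((.01,.02),(.01,-.02),(.168,.03),(.168,-.03))])
cv2.imwrite("pics/d.png",np.vstack([cv2.resize(p["pixels"][190:310,260:400],(420,360)),cv2.resize(w["pixels"][0:200,160:400],(420,240))])[:,:,::-1])
E
python3 m.py
```

```text
0.468 0.0828 0
0.476 0.0798 0
0.484 0.0826 0
0.492 0.0832 0
0.5 0.0833 0
0.508 0.0835 0
0.516 0.0836 0
0.524 0.0836 0.0946
0.532 0.083 0.0981
0.54 0.0806 0
0.548 0.0784 0
0.556 0.076 0
0.564 0.0858 0.0858
0.572 0.0857 0.0857
0.58 0.0859 0.0854
0.588 0.0858 0.0852
0.596 0.0856 0.085
0.604 0.0856 0.0847
0.612 0.0853 0.0845
[0.49728495 0.15126842 0.05841462] depth 0.03742213125497862 [-12.2675021   -1.97882692   3.05975904] [-0.36158054  1.97809354  0.06346894] 20.35
[[0.984, 0.18, -0.017], [0.18, -0.984, -0.003], [-0.017, 0.0, -1.0]]
lug,plate-far z [np.float64(0.0881), np.float64(0.0874), np.float64(0.084), np.float64(0.083)]
```

View pics/d.png

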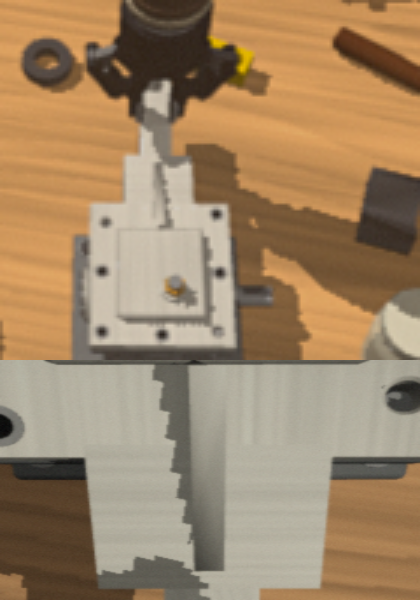

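The lip rise reads about 4.8 mm, with the tip about 37 mm in. The gripper is clear of the cover and the arm is steady, so I'll hand in.

```bash
python3 -c "
from plant import *
print(hand_in())"
```

```text
the job is handed in; nothing more can be done
None
```

I handed the job in with the wedge held about 37 mm under the cover's lug and the cover's near edge lifted about 4.8 mm (camera reading). The gripper looked clear of the cover, and no verdict came back.

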